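# One turn of the jar press wheel

### The job

A jar stands in the small screw press to have its lid pressed on. With the fingertips, gripping nothing, push the hand wheel on top of the press round by its upright handle through exactly one turn, clockwise seen from above, so that the handle ends where it started and the sprung pad bears on the lid. Push gently, leave the jar and the other things on the worktop where they are, and end clear of the press.

Things in the scene. Friction and masses are not known exactly. Their poses are not given: they have to be found in the camera images.
- press: The screw press, fixed to the worktop: a round wooden foot 120 mm across and 13 mm thick, two round steel pillars 96 mm apart along its y axis, and a dark steel bridge across their tops (top at 142 mm, pillar nuts to 149 mm). Origin: centre of the foot's underside, on the worktop and on the wheel's upright axis; z up. It stands at any yaw.
- wheel_hub (a point): Centre of the hand wheel, on its upright axis in the plane of its rim, 154 mm above the worktop. Dark steel wheel lying level on the bridge: rim of mean radius 65 mm in 12 mm round bar (top at 160 mm), three 9 mm spokes, hub 34 mm across (top at 164 mm). A 14 mm steel screw stands out of the hub to 205 mm above the worktop and sinks 10 mm a turn.
- handle: The wheel's only handle: an upright round black peg 22 mm across (8 mm radius at its tip), standing on the rim at 65 mm from the wheel's axis above one of the spokes, from 158 to 205 mm above the worktop. It is a sleeve that spins freely on its own pin. Origin at its foot, on its own centre line, 158 mm above the worktop.
- handle_mid (a point): Point on the handle's centre line 183 mm above the worktop, 65 mm from the wheel's axis.
- wheel (a joint): Turning angle of the hand wheel in rad: 0 at the start, grows clockwise seen from above, 6.283 after one turn. The wheel turns stiffly (about 2 to 3 N at the handle), stays where it is left, and has no stop near one turn.
- pad: Black rubber pad 52 mm across at the foot of the screw, above the jar's lid; origin at the centre of its underside. It starts 5 mm above the lid, meets it after half a turn, and its spring (about 2.5 N per mm) bears on the lid with about 14 N after one turn.
- jar_1: Jar with a screw lid, about 60 mm across and 86 mm tall, standing upright on the foot of the press under the pad; loose. Origin at the centre of its underside.
- kitchen_timer: Bystander: round wind-up timer, 61 mm across, 56 mm tall; origin under its centre.
- tin_1: Bystander: food tin, 57 mm across, 72 mm tall; origin under its centre.
- mill_2: Bystander: salt shaker, 44 mm across, 90 mm tall; origin under its centre.
- spice_jar_3: Bystander: spice jar with a dark cap, 44 mm across, 96 mm tall, standing near the press; origin under its centre.

How it is judged:
By the outcome, as a careful person would: the job done as asked, in the order asked, and still so for the second after the job is handed in, with the robot touching nothing.
It also fails if it takes over 54 s, if anything falls off the work surface, if the arm or the gripper's body presses on something with over 40 N, if the wrist force passes 120 N, or if a joint passes its speed limit or range.

### The arm

A 6-joint arm with a two-finger parallel gripper is mounted at the origin on a cart in front of the work surface, level with it; the furniture and walls round the work are solid. World frame = base frame: x ahead of the robot, y to its left, z up, the work surface at z = 0. Lengths are in m, angles in degrees, forces in N, time in s.
With the tool pointing down it reaches from about 0.25 to 0.85 m from the base axis. Payload 12.5 kg.
Tool frame: the origin (TCP) lies midway between the tips of the shut fingers; the grasp point (between the pads) lies 19 mm behind it; z points along the fingers, y is the line along which they close (so a half turn about z gives the same grasp; the last joint's range is limited). The gripper opens to 93 mm and grips with 3 to 60 N. Pads are 15 mm wide; open, the fingers measure 128 mm over their backs; the gripper's body (75 mm by 188 mm) begins 65 mm behind the grasp point.
Start: joints at [64.366, 20.094, 94.641, -0, 65.266, -4.847], TCP at [0.195, 0.514, 0.219] pointing down, gripper open.
Joint ranges: [-157.81, 157.81], [-45, 120.19], [0.68, 151.7], [-89.99, 269.99], [4.06, 180], [-164.3, 164.3]. Speed limits (degrees/s): [127.2, 127.2, 159.86, 180, 180, 180].

### API

Orientations are given as a 3x3 rotation matrix whose columns are the frame's x, y, z axes.
In Python, from cell import robot, get_image, camera_info gives the robot as it stands (robot), with the cameras as plain functions.
- The arm moves only by the shell command python3 inch.py 'ROWS' [FORCE]. ROWS is a JSON list of rows, 1 to 20 of them, each of 7 numbers: dx, dy, dz in m, then a rotation vector rx, ry, rz in degrees, then the opening from 0.0 (shut) to 1.0 (fully open); each row shifts and turns the commanded pose from where the row before left it, along the tool's axes as they then stand; what a row does not reach is not made up. A row lasts 1/10 s, in which the tool goes at most 0.05 m and 8.59 degrees, less where a joint would pass 70% of its speed; a pose out of reach is approached as far as the arm can. The fingers move at their own pace and stop on an object; FORCE is the grip in N (left out, the last holds). Time passes only in rows, so rows that do not move let the fingers close. It prints the time, the measured TCP pose, the force, the opening and the grip force at its end. Input that does not fit is refused with a message, and nothing moves.
- robot.state(): the state, without advancing time (a new reading comes with each control period).
- get_image(name): name is "scene" or "top"; returns the picture (420x560x3 uint8, blue, green, red); there is no depth.
- camera_info(name): a dict with "fx", "fy", "cx", "cy" (pixels), "view" (4x4, takes a point from world to camera coordinates). Camera axes: x right, y up, looking along -z (the intrinsics and any distortion apply to the point x, -y, -z); pixel columns grow to the right and rows downward; lengths in m; the calibration is good to about 2 mm. A picture is of the moment at which its call begins. camera_info takes no time and is no camera call.
- robot.sign_off(): hands the job in; it is judged then, once.
The state is a dict: "t": time; "q": joint angles; "qd": joint speeds; "tau": joint torques, N m; "tcp_pos": TCP position; "eef_rot": TCP orientation; "force": force on the tool from outside, world axes, zero at the start; "moment": the same for the moment, N m; "width": opening from 0.0 (shut) to 1.0 (fully open); "grasp_force": force on a finger pad.
Only numpy, scipy, OpenCV 4.12 (cv2) and the standard library are available. Lean on these libraries where they do the work, as an engineer would, in place of code of your own. Each camera call takes 0.05 s, during which the arm holds its last target. There are 200 camera calls.

## Working session

There is one attempt and no reset: what is moved stays moved. The work goes in short steps, Python scripts to look and compute and a shell command to move; the robot and the scene stay as the last step left them, time stands still between calls to the robot, and variables do not carry over. Pictures are saved under pics/ and viewed, at most 10 in all, crops included, and the job is handed in when it is done.

```bash
ls; mkdir -p pics
python3 - <<'E'
from cell import robot, get_image, camera_info
import cv2,numpy as np
s=robot.state();print(s['t'],s['tcp_pos'],s['eef_rot'],s['force'],s['width'])
for n in("scene","top"):
    cv2.imwrite(f"pics/{n}0.png",get_image(n));c=camera_info(n);print(n,{k:(np.round(v,4).tolist() if k=='view' else v) for k,v in c.items()})
E
```

```text
cell.py
inch.py
pics
0.0 [0.19501023 0.51387397 0.2181009 ] [[-9.34916929e-01  3.54866250e-01 -5.28791447e-04]
 [ 3.54866629e-01  9.34916287e-01 -1.10102748e-03]
 [ 1.03658243e-04 -1.21701967e-03 -9.99999254e-01]] [ 0.36400922 -0.04549502  0.35505324] 0.9982112718378632
scene {'fx': 414.4157142038077, 'fy': 414.4157142038077, 'cx': 275.2971884498164, 'cy': 213.28485408066913, 'view': [[-0.8989, -0.4382, -0.0081, 0.6098], [0.1647, -0.3547, 0.9203, -0.1652], [-0.4061, 0.8259, 0.391, -0.8332], [0.0, 0.0, 0.0, 1.0]]}
top {'fx': 491.94145499389884, 'fy': 491.94145499389884, 'cx': 280.0031573685643, 'cy': 208.86952908157676, 'view': [[-0.0247, -0.9997, 0.005, 0.155], [0.9975, -0.0244, 0.0663, -0.5891], [-0.0661, 0.0066, 0.9978, -1.5189], [0.0, 0.0, 0.0, 1.0]]}
```

View pics/scene0.png

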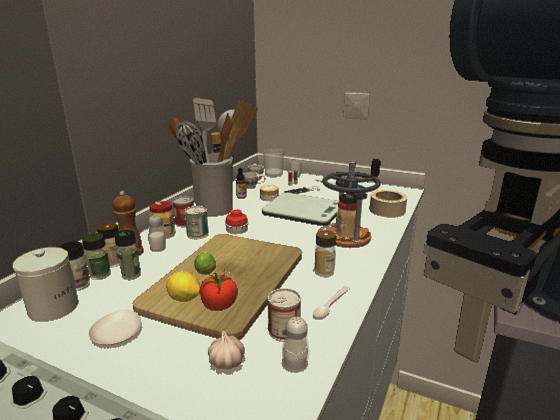

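View pics/top0.png

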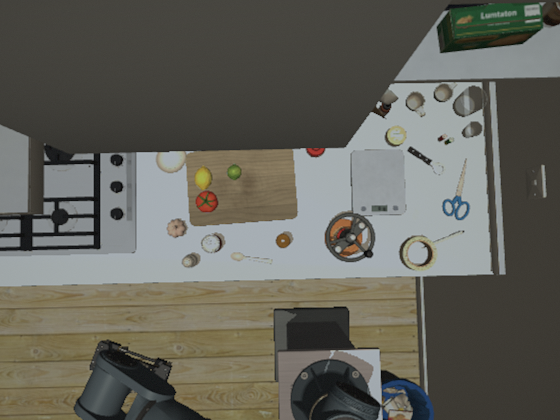

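The scene view shows the press, with the wheel at about (351,181) and its black handle at (376,168). In the top view the wheel is at about (350,237) and the handle at about (369,254). The spice jar is at (283,240) top, well to the press's left. I'll take enlarged crops.

Run:
```python
import cv2,numpy as np
a=cv2.imread('pics/scene0.png')[140:260,300:420];b=cv2.imread('pics/top0.png')[195:275,310:390]
o=np.hstack([cv2.resize(a,(400,400),interpolation=2),cv2.resize(b,(400,400),interpolation=2)])
cv2.imwrite('pics/crop0.png',cv2.convertScaleAbs(o,alpha=1.3,beta=25))
```

```text
(no output)
```

View pics/crop0.png

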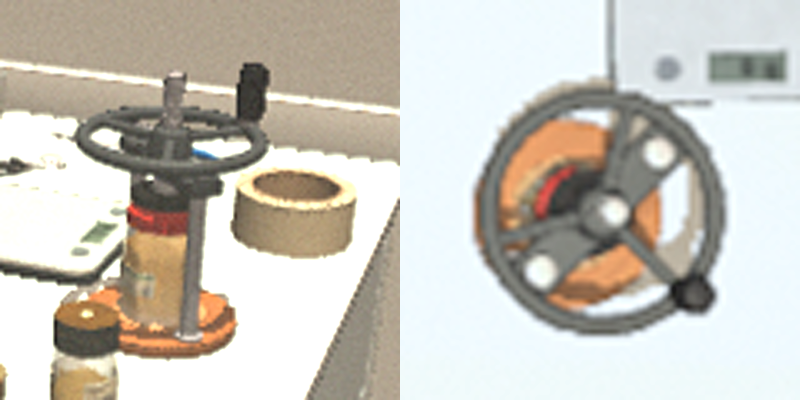

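The crop shows the rim clearly in both views. In the top view it spans about 406..455 by 213..262, with the handle tip at (368,253). In the scene view the rim spans 323..380 by 172..192, and the peg runs from (374,176) to (377,160). Next I measure by masks and rays.

```bash
cat > h.py <<'E'
from cell import robot, get_image, camera_info
import cv2,numpy as np
def ray(n,u,v):
    c=camera_info(n);V=np.array(c['view']);R=V[:3,:3]
    d=R.T@np.array([(u-c['cx'])/c['fx'],-(v-c['cy'])/c['fy'],-1.]);return -R.T@V[:3,3],d/np.linalg.norm(d)
def onz(n,u,v,z):
    o,d=ray(n,u,v);return o+d*(z-o[2])/d[2]
def tri(p,q):
    (a,d),(b,e)=ray('top',*p),ray('scene',*q)
    s,t=np.linalg.lstsq(np.c_[d,-e],b-a,rcond=None)[0];P,Q=a+s*d,b+t*e
    return (P+Q)/2,np.linalg.norm(P-Q)
def proj(n,P):
    c=camera_info(n);V=np.array(c['view']);p=V[:3,:3]@P+V[:3,3];return c['cx']+c['fx']*p[0]/-p[2],c['cy']-c['fy']*p[1]/-p[2]
E
python3 - <<'E'
from h import *
np.set_printoptions(precision=4,suppress=True)
T=cv2.imread('pics/top0.png');S=cv2.imread('pics/scene0.png')
def big(m,box):
    x0,y0,x1,y1=box;k=np.zeros_like(m);k[y0:y1,x0:x1]=m[y0:y1,x0:x1]
    n,l,st,c=cv2.connectedComponentsWithStats(k);i=1+np.argmax(st[1:,4]);return (l==i).astype(np.uint8),st[i],c[i]
hsv=cv2.cvtColor(T,cv2.COLOR_BGR2HSV)
m=((hsv[...,2]<120)&(hsv[...,1]<90)).astype(np.uint8)
w,st,_=big(m,(318,205,385,270));print('top wheel',st)
hm,hst,hc=big((hsv[...,2]<42).astype(np.uint8),(360,245,380,262));print('top handle',hst,hc)
w2=w.copy();cv2.circle(w2,(int(hc[0]+.5),int(hc[1]+.5)),7,0,-1)
# outer rim points: farthest mask pixel by direction
c0=np.array([350.4,237.3]);yx=np.argwhere(w2);p=yx[:,::-1]-c0;a=np.degrees(np.arctan2(p[:,1],p[:,0]));r=np.hypot(*p.T)
pts=[]
for k in range(-180,180,6):
    s=(a>=k)&(a<k+6)&(r<28)
    if s.any() and abs(k+3-42)>22: pts.append(p[s][np.argmax(r[s])]+c0)
e=cv2.fitEllipse(np.float32(pts));print('top ell',e)
H=onz('top',*e[0],.154);print('hub',H,'rim outer r',[np.linalg.norm(onz('top',*q,.154)[:2]-H[:2]).round(4) for q in pts[::9]])
for z in(.20,.205):print('handle tip',z,onz('top',*hc,z),np.linalg.norm(onz('top',*hc,z)[:2]-H[:2]))
g=cv2.cvtColor(S,cv2.COLOR_BGR2HSV)
hs,sst,sc=big((g[...,2]<50).astype(np.uint8),(366,150,388,180));print('scene handle',sst,sc)
top=np.argwhere(hs);y=top[:,0].min();ut=top[top[:,0]<=y+2][:,1].mean()
print('tip tri',tri(hc,(ut,y)),ut,y)
ws=((g[...,2]<110)).astype(np.uint8);ws,wst,_=big(ws,(315,165,385,196));print('scene wheel',wst)
print('proj hub',proj('scene',H),'hub tri',tri(e[0],(351.3,181.5)))
h=onz('top',*hc,.203)
print('proj tip in scene',proj('scene',np.r_[h[:2],.205]),proj('scene',np.r_[h[:2],.158]))
f=h[:2]-H[:2];print('handle az deg',np.degrees(np.arctan2(f[1],f[0])))
for n,u,v,z in(('spice',283.5,240,.096),):print(n,onz('top',u,v,z))
print(robot.state()['q'])
E
```

```text
top wheel [ 325  205   50   57 1184]
top handle [364 249   9   8  36] [367.4444 252.9167]
top ell ((349.65264892578125, 236.38998413085938), (49.037109375, 49.9249382019043), 6.262430667877197)
hub [ 0.5005 -0.0546  0.154 ] rim outer r [np.float64(0.0674), np.float64(0.0712), np.float64(0.0694), np.float64(0.0706), np.float64(0.0699), np.float64(0.0693)]
handle tip 0.2 [ 0.4538 -0.0952  0.2   ] 0.06190903628531289
handle tip 0.205 [ 0.4539 -0.0943  0.205 ] 0.061213335543698434
scene handle [366 159  15  21 149] [374.4295 168.1007]
tip tri (array([ 0.4518, -0.0945,  0.2065]), np.float64(0.004353511757544178)) 375.7142857142857 159
scene wheel [ 321  165   60   31 1073]
proj hub (np.float64(349.3923463342079), np.float64(181.50941134779734)) hub tri (array([ 0.4983, -0.0552,  0.1542]), np.float64(0.0046235725775243385))
proj tip in scene (np.float64(373.9350829289464), np.float64(159.51788244880797)) (np.float64(372.3335653967042), np.float64(177.8120817727941))
handle az deg -139.41207528649434
spice [0.4951 0.133  0.096 ]
[64.3668 20.1204 94.6705 -0.0002 65.2654 -4.8476]
```

Both views agree to about 4 mm: hub ≈ (0.499, −0.0555, 0.154) and handle azimuth ≈ −139.5°, which matches the given heights and radius. I'll push with the shut fingertips' flat side. The tool turns with the wheel, starting 18.5 mm behind the peg plus clearance. First I lift and travel there.

```bash
python3 inch.py '[[0,0,-0.042,0,0,0,0],[-0.0318,-0.0329,0,0,0,0,0],[-0.0318,-0.0329,0,0,0,0,0],[-0.0318,-0.0329,0,0,0,0,0],[-0.0318,-0.0329,0,0,0,0,0],[-0.0318,-0.0329,0,0,0,0,0],[-0.0318,-0.0329,0,0,0,0,0],[-0.0318,-0.0329,0,0,0,0,0],[-0.0318,-0.0329,0,0,0,0,0],[-0.0318,-0.0329,0,0,0,0,0],[-0.0318,-0.0329,0,0,0,0,0],[-0.0318,-0.0329,0,0,0,0,0],[-0.0318,-0.0329,0,0,0,0,0],[-0.0318,-0.0329,0,0,0,0,0],[-0.0318,-0.0329,0,0,0,0,0],[-0.0318,-0.0329,0,0,0,0,0],[0,0,0,0,0,7.2,0],[0,0,0,0,0,7.2,0],[0,0,0,0,0,7.2,0],[0,0,0,0,0,7.2,0]]' 10
cat > w.py <<'E'
# where the hub-fixed target stands in tool axes; args: hub x y
from h import *
import sys
H=np.array([.499,-.0555]);s=robot.state();R=np.array(s['eef_rot']);p=np.array(s['tcp_pos'])
yaw=np.degrees(np.arctan2(R[1,0],R[0,0]));h=R.T@np.r_[H-p[:2],.154-p[2]]
print('t',s['t'],'tcp',p.round(4),'yaw',yaw.round(2),'hub in tool mm',(h*1e3).round(1),'F',np.round(s['force'],1),'q',np.round(s['q'],1),'zaxis',R[:,2].round(3))
E
python3 w.py
```

```text
t: 2.1
tcp_pos: [0.4658, -0.1165, 0.2603]
eef_rot: [[-0.644, 0.765, -0.001], [0.765, 0.644, 0.0], [0.001, -0.0, -1.0]]
force: [0.8, 0.6, 0.2]
width: 0.006
grasp_force: 0.0
t 2.1 tcp [ 0.4658 -0.1165  0.2603] yaw 130.1 hub in tool mm [ 25.2  64.8 106.3] F [0.8 0.6 0.2] q [-19.6  10.2 101.6   0.   68.2 -59.7] zaxis [-0.001  0.    -1.   ]
```

```bash
python3 inch.py '[[-0.006,0,0.02,0,0,0,0],[0,0,0.02,0,0,0,0],[0,0,0.02,0,0,0,0],[0,0,0.015,0,0,0,0],[0,0,0.01,0,0,0,0],[0,0,0,0,0,0,0]]'; python3 w.py
python3 - <<'E'
from h import *
a=get_image('scene');b=get_image('top')
cv2.imwrite('pics/c1.png',cv2.convertScaleAbs(np.hstack([cv2.resize(a[120:240,310:430],(400,400),interpolation=2),cv2.resize(b[195:275,310:390],(400,400),interpolation=2)]),alpha=1.3,beta=25))
E
```

```text
t: 2.7
tcp_pos: [0.4693, -0.1208, 0.1746]
eef_rot: [[-0.648, 0.761, -0.002], [0.761, 0.648, 0.001], [0.002, -0.001, -1.0]]
force: [-0.5, -0.2, -0.0]
width: 0.003
grasp_force: 0.0
t 2.7 tcp [ 0.4693 -0.1208  0.1746] yaw 130.41 hub in tool mm [30.4 65.  20.6] F [-0.5 -0.2 -0. ] q [-19.9  16.6 106.6  -0.   56.9 -60.4] zaxis [-0.002  0.001 -1.   ]
```

View pics/c1.png

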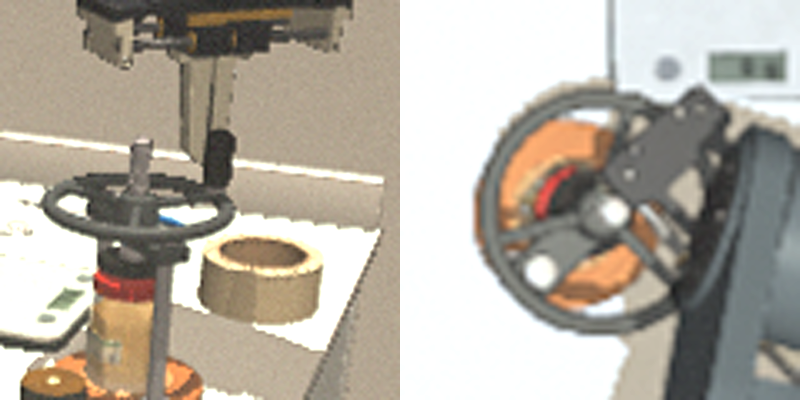

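The picture shows the shut fingers, at about (375,160) in the scene view, standing just behind the peg with clear space and no contact force. Now I start pushing gently.

```bash
python3 inch.py '[[0.003,0,0,0,0,0,0],[0.004,0,0,0,0,0,0],[0.003,0,0,0,0,0,0],[0,0,0,0,0,0,0]]'; python3 inch.py '[[0.0023,-0.0006,0,0,0,2,0],[0.0046,-0.0012,0,0,0,4,0],[0.0046,-0.0012,0,0,0,4,0],[0.0046,-0.0012,0,0,0,4,0],[0.0046,-0.0012,0,0,0,4,0],[0.0046,-0.0012,0,0,0,4,0],[0.0046,-0.0012,0,0,0,4,0],[0.0046,-0.0012,0,0,0,4,0],[0.0023,-0.0006,0,0,0,2,0]]'; python3 w.py
```

```text
t: 3.2
tcp_pos: [0.4633, -0.1132, 0.176]
eef_rot: [[-0.649, 0.761, 0.001], [0.761, 0.649, -0.0], [-0.001, 0.0, -1.0]]
force: [0.2, -0.3, 0.3]
width: 0.001
grasp_force: 0.1
t: 4.1
tcp_pos: [0.4388, -0.085, 0.1759]
eef_rot: [[-0.144, 0.99, 0.0], [0.99, 0.144, -0.0], [-0.001, 0.0, -1.0]]
force: [-0.0, -2.2, 0.6]
width: 0.006
grasp_force: 1.0
t 4.1 tcp [ 0.4388 -0.085   0.1759] yaw 98.27 hub in tool mm [20.5 63.8 21.9] F [-0.  -2.2  0.6] q [-16.9  12.6 111.8  -0.   55.6 -25.2] zaxis [ 0. -0. -1.]
```

```bash
python3 inch.py '[[0.0046,-0.0012,0,0,0,4,0],[0.0046,-0.0012,0,0,0,4,0],[0.0046,-0.0012,0,0,0,4,0],[0.0046,-0.0012,0,0,0,4,0],[0.0046,-0.0012,0,0,0,4,0],[0.0046,-0.0012,0,0,0,4,0],[0.0046,-0.0012,0,0,0,4,0],[0.0046,-0.0012,0,0,0,4,0],[0.0046,-0.0012,0,0,0,4,0],[0.0046,-0.0012,0,0,0,4,0],[0.0046,-0.0012,0,0,0,4,0],[0.0046,-0.0012,0,0,0,4,0],[0.0046,-0.0012,0,0,0,4,0],[0.0046,-0.0012,0,0,0,4,0],[0.0046,-0.0012,0,0,0,4,0],[0.0046,-0.0012,0,0,0,4,0],[0.0046,-0.0012,0,0,0,4,0],[0.0046,-0.0012,0,0,0,4,0],[0.0046,-0.0012,0,0,0,4,0],[0.0046,-0.0012,0,0,0,4,0]]' >/dev/null; python3 w.py
python3 - <<'E'
from h import *
a=get_image('scene');b=get_image('top')
cv2.imwrite('pics/c2.png',cv2.convertScaleAbs(np.hstack([cv2.resize(a[120:240,310:430],(400,400),interpolation=2),cv2.resize(b[195:275,310:390],(400,400),interpolation=2)]),alpha=1.3,beta=25))
E
```

```text
t 6.1 tcp [ 4.611e-01 -3.000e-04  1.757e-01] yaw 18.25 hub in tool mm [18.7 64.3 21.6] F [-2.  -0.5  1.7] q [ -5.8  14.1 109.9  -0.   56.1  65.9] zaxis [-0.001  0.    -1.   ]
```

View pics/c2.png

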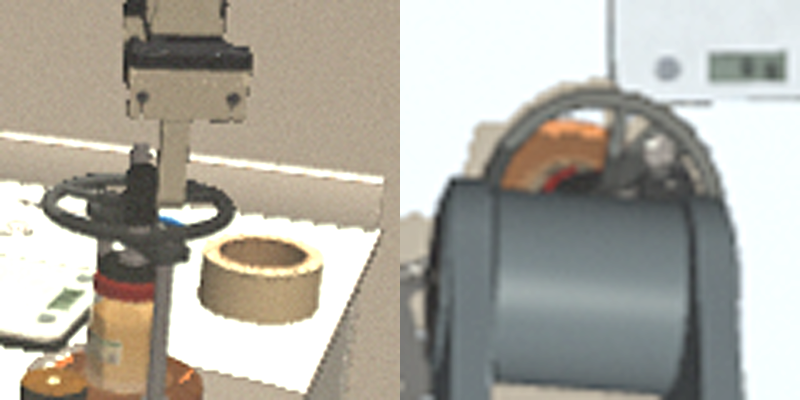

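The peg is now in front of the screw, at about (355,172) in the scene view, with the finger right behind it. The jar is in place and about 2 N shows at the tool. I continue.

```bash
python3 inch.py '[[0.0045,-0.0012,0,0,0,4,0],[0.0045,-0.0012,0,0,0,4,0],[0.0045,-0.0012,0,0,0,4,0],[0.0045,-0.0012,0,0,0,4,0],[0.0045,-0.0012,0,0,0,4,0],[0.0045,-0.0012,0,0,0,4,0],[0.0045,-0.0012,0,0,0,4,0],[0.0045,-0.0012,0,0,0,4,0],[0.0045,-0.0012,0,0,0,4,0],[0.0045,-0.0012,0,0,0,4,0]]' >/dev/null; python3 w.py; python3 inch.py '[[0.0045,-0.0012,0,0,0,4,0],[0.0045,-0.0012,0,0,0,4,0],[0.0045,-0.0012,0,0,0,4,0],[0.0045,-0.0012,0,0,0,4,0],[0.0045,-0.0012,0,0,0,4,0],[0.0045,-0.0012,0,0,0,4,0],[0.0045,-0.0012,0,0,0,4,0],[0.0045,-0.0012,0,0,0,4,0],[0.0045,-0.0012,0,0,0,4,0]]' >/dev/null; python3 w.py
```

```text
t 7.2 tcp [0.5051 0.0116 0.1755] yaw -21.62 hub in tool mm [19.1 64.6 21.5] F [-1.5 -0.4  0.6] q [ -4.   18.5 103.7   0.   57.9 107.6] zaxis [-0.001  0.    -1.   ]
t 8.1 tcp [ 0.5432 -0.0042  0.1756] yaw -57.62 hub in tool mm [19.7 64.8 21.6] F [-2.1  2.4  1.2] q [ -5.4  22.2  98.2   0.   59.7 142.2] zaxis [-0.001  0.001 -1.   ]
```

Joint 6 is nearing its limit, as planned. I back off, lift clear, turn the tool −180° and use the opposite face.

```bash
python3 inch.py '[[-0.006,0,0,0,0,0,0],[-0.008,0,0,0,0,0,0],[0,0,-0.02,0,0,0,0],[0,0,-0.03,0,0,0,0],[0,0,-0.02,0,0,-5,0],[0,0,0,0,0,-8.5,0],[0,0,0,0,0,-8.5,0],[0,0,0,0,0,-8.5,0],[0,0,0,0,0,-8.5,0],[0,0,0,0,0,-8.5,0],[0,0,0,0,0,-8.5,0],[0,0,0,0,0,-8.5,0],[0,0,0,0,0,-8.5,0],[0,0,0,0,0,-8.5,0],[0,0,0,0,0,-8.5,0]]' >/dev/null; python3 inch.py '[[0,0,0,0,0,-8.5,0],[0,0,0,0,0,-8.5,0],[0,0,0,0,0,-8.5,0],[0,0,0,0,0,-8.5,0],[0,0,0,0,0,-8.5,0],[0,0,0,0,0,-8.5,0],[0,0,0,0,0,-8.5,0],[0,0,0,0,0,-8.5,0],[0,0,0,0,0,-8.5,0],[0,0,0,0,0,-8.5,0],[0,0,0,0,0,-5,0],[0,0,0,0,0,0,0]]' >/dev/null; python3 w.py
python3 - <<'E'
from h import *
a=get_image('scene');b=get_image('top')
cv2.imwrite('pics/c3.png',cv2.convertScaleAbs(np.hstack([cv2.resize(a[120:240,310:430],(400,400),interpolation=2),cv2.resize(b[195:275,310:390],(400,400),interpolation=2)]),alpha=1.3,beta=25))
for th in(28,32,36):
    P=np.array([.499+.065*np.cos(np.radians(th)),-.0555+.065*np.sin(np.radians(th)),.205]);print(th,proj('scene',P))
E
```

```text
t 10.8 tcp [0.5354 0.0082 0.2456] yaw 122.63 hub in tool mm [-34.  -65.   91.6] F [ 0.1  0.4 -1.2] q [ -4.1  17.   94.9   0.   68.  -36.7] zaxis [-0.  0. -1.]
28 (np.float64(324.6404577779463), np.float64(161.90411477246766))
32 (np.float64(324.97909381322575), np.float64(162.42483822826884))
36 (np.float64(325.45073429072306), np.float64(162.94504036604644))
```

View pics/c3.png

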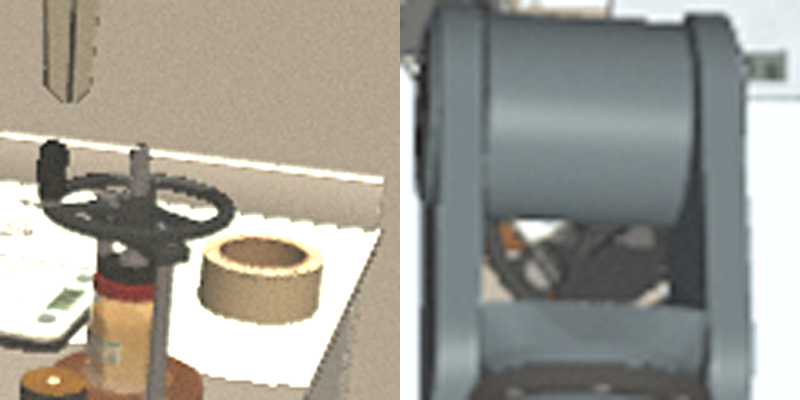

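The peg tip is at about (326,163) in the scene view, within 1 px of the prediction for θ≈32°, so the hub and tracking are right. I lower and continue pushing with the −x face.

```bash
python3 inch.py '[[0,0,0.025,0,0,0,0],[0,0,0.025,0,0,0,0],[0,0,0.015,0,0,0,0],[0,0,0.005,0,0,0,0],[-0.005,0,0,0,0,0,0],[-0.005,0,0,0,0,0,0],[-0.004,0,0,0,0,0,0],[0,0,0,0,0,0,0],[-0.0023,0.0006,0,0,0,2,0],[-0.0045,0.0012,0,0,0,4,0],[-0.0045,0.0012,0,0,0,4,0],[-0.0045,0.0012,0,0,0,4,0],[-0.0045,0.0012,0,0,0,4,0],[-0.0045,0.0012,0,0,0,4,0]]' >/dev/null; python3 w.py; python3 inch.py '[[-0.0045,0.0012,0,0,0,4,0],[-0.0045,0.0012,0,0,0,4,0],[-0.0045,0.0012,0,0,0,4,0],[-0.0045,0.0012,0,0,0,4,0],[-0.0045,0.0012,0,0,0,4,0],[-0.0045,0.0012,0,0,0,4,0],[-0.0045,0.0012,0,0,0,4,0],[-0.0045,0.0012,0,0,0,4,0],[-0.0045,0.0012,0,0,0,4,0],[-0.0045,0.0012,0,0,0,4,0],[-0.0045,0.0012,0,0,0,4,0],[-0.0045,0.0012,0,0,0,4,0],[-0.0045,0.0012,0,0,0,4,0],[-0.0045,0.0012,0,0,0,4,0],[-0.0045,0.0012,0,0,0,4,0],[-0.0045,0.0012,0,0,0,4,0],[-0.0045,0.0012,0,0,0,4,0],[-0.0045,0.0012,0,0,0,4,0]]' >/dev/null; python3 w.py
```

```text
t 12.3 tcp [ 0.5595 -0.0242  0.1761] yaw 100.24 hub in tool mm [-20.1 -65.1  22. ] F [-0.4  3.   0.3] q [ -7.3  23.8  95.7   0.   60.5 -17.5] zaxis [ 0.  0. -1.]
t 14.1 tcp [ 0.548  -0.102   0.1761] yaw 28.24 hub in tool mm [-21.2 -64.2  22. ] F [2.2 0.9 0.3] q [-15.3  23.5  96.1   0.   60.3  46.4] zaxis [ 0.002 -0.    -1.   ]
```

```bash
python3 inch.py '[[-0.0046,0.0012,0,0,0,4,0],[-0.0046,0.0012,0,0,0,4,0],[-0.0046,0.0012,0,0,0,4,0],[-0.0046,0.0012,0,0,0,4,0],[-0.0046,0.0012,0,0,0,4,0],[-0.0046,0.0012,0,0,0,4,0],[-0.0046,0.0012,0,0,0,4,0],[-0.0046,0.0012,0,0,0,4,0],[-0.0046,0.0012,0,0,0,4,0],[-0.0046,0.0012,0,0,0,4,0],[-0.0046,0.0012,0,0,0,4,0],[-0.0046,0.0012,0,0,0,4,0],[-0.0046,0.0012,0,0,0,4,0],[-0.0046,0.0012,0,0,0,4,0],[-0.0046,0.0012,0,0,0,4,0],[-0.0046,0.0012,0,0,0,4,0],[0,0,0,0,0,0,0]]' >/dev/null; python3 w.py
python3 - <<'E'
from h import *
a=get_image('scene');b=get_image('top');cv2.imwrite('pics/s4.png',a);cv2.imwrite('pics/t4.png',b);a0=cv2.imread('pics/scene0.png')
f=lambda x:cv2.resize(x[140:200,340:400],(400,400),interpolation=2)
cv2.imwrite('pics/c4.png',cv2.convertScaleAbs(np.hstack([f(a0),f(a)]),alpha=1.3,beta=25))
E
```

```text
t 15.8 tcp [ 0.4771 -0.1182  0.1761] yaw -35.66 hub in tool mm [-18.8 -63.7  22.1] F [-0.5 -0.1  0.3] q [-19.3  17.  105.7  -0.   57.2 106.3] zaxis [ 0.001 -0.    -1.   ]
```

View pics/c4.png

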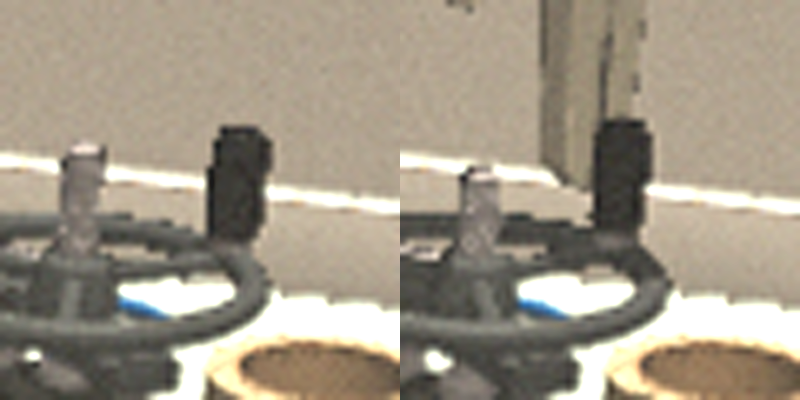

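The peg, at about (373,166), is still about 2.5 px short of its starting place at (376,167). I estimate the remaining angle by centroids.

```bash
cat > ang.py <<'E'
from h import *
def cen(im,n,box,thr):
    x0,y0,x1,y1=box;g=im[y0:y1,x0:x1].max(2).astype(float);w=np.clip(thr-g,0,25)
    k,l,st,c=cv2.connectedComponentsWithStats((w>0).astype(np.uint8));i=1+np.argmax(st[1:,4]);w=w*(l==i)
    yy,xx=np.mgrid[y0:y1,x0:x1];return np.array([(w*xx).sum(),(w*yy).sum()])/w.sum(),st[i]
SB=(364,150,390,174)
E
python3 - <<'E'
from ang import *
for f in('scene0','s4'):print(f,cen(cv2.imread(f'pics/{f}.png'),'scene',SB,50))
for th in(-125,-130,-135,-139.5,-145):
    P=np.array([.499+.065*np.cos(np.radians(th)),-.0555+.065*np.sin(np.radians(th)),.187]);print(th,np.round(proj('scene',P),2),np.round(proj('top',P),2))
E
```

```text
scene0 (array([374.84512938, 166.32267884]), array([  7,   9,  10,  15, 119], dtype=int32))
s4 (array([372.31914145, 165.44123856]), array([  4,   8,  10,  16, 125], dtype=int32))
-125 [371.56 164.75] [371.38 249.81]
-130 [373.01 165.32] [370.19 251.47]
-135 [374.31 165.92] [368.87 253.01]
-139.5 [375.34 166.48] [367.56 254.3 ]
-145 [376.41 167.19] [365.84 255.73]
```

```bash
python3 inch.py '[[-0.0035,0.0009,0,0,0,3,0],[-0.0035,0.0009,0,0,0,3,0],[0,0,0,0,0,0,0]]' >/dev/null; python3 w.py; python3 inch.py '[[0.004,0,0,0,0,0,0],[0.006,0,0,0,0,0,0],[0.002,0,-0.02,0,0,0,0],[0,0,-0.03,0,0,0,0],[0,0,-0.04,0,0,0,0],[0.02,-0.04,0,0,0,0,0],[0.02,-0.04,0,0,0,0,0],[0.02,-0.04,0,0,0,0,0],[0.02,-0.04,0,0,0,0,0],[0,0,0,0,0,0,0]]' >/dev/null; python3 w.py
python3 - <<'E'
from ang import *
a=get_image('scene');b=get_image('top');cv2.imwrite('pics/s5.png',a);cv2.imwrite('pics/t5.png',b);b0=cv2.imread('pics/top0.png')
for f in('scene0','s5'):print(f,cen(cv2.imread(f'pics/{f}.png'),'scene',SB,50))
for f in('top0','t5'):print(f,cen(cv2.imread(f'pics/{f}.png'),'top',(358,243,382,264),45))
f=lambda x:cv2.resize(x[195:275,310:390],(400,400),interpolation=2)
cv2.imwrite('pics/c5.png',cv2.convertScaleAbs(np.hstack([f(b0),f(b)]),alpha=1.3,beta=25))
E
```

```text
t 16.2 tcp [ 0.4707 -0.1154  0.1759] yaw -41.54 hub in tool mm [-18.5 -63.6  21.9] F [ 0.6 -1.1  0.6] q [-19.3  16.4 106.7  -0.   56.9 112.3] zaxis [ 0.001 -0.    -1.   ]
t 17.2 tcp [ 0.6487 -0.055   0.2637] yaw -41.39 hub in tool mm [-111.8   99.4  109.9] F [ 0.3  0.4 -0.7] q [ -9.   28.8  75.1   0.   76.2 122.4] zaxis [-0.001  0.001 -1.   ]
scene0 (array([374.84512938, 166.32267884]), array([  7,   9,  10,  15, 119], dtype=int32))
s5 (array([373.90091743, 165.95376147]), array([  6,   8,  10,  16, 119], dtype=int32))
top0 (array([366.98816568, 252.84467456]), array([ 6,  6,  9,  8, 41], dtype=int32))Traceback (most recent call last):
  File "<stdin>", line 4, in <module>
  File "ang.py", line 4, in cen
    k,l,st,c=cv2.connectedComponentsWithStats((w>0).astype(np.uint8));i=1+np.argmax(st[1:,4]);w=w*(l==i)
                                                                          ~~~~~~~~~^^^^^^^^^^
    return _wrapfunc(a, 'argmax', axis=axis, out=out, **kwds)
    return bound(*args, **kwds)
ValueError: attempt to get argmax of an empty sequence
```

The retreat direction put the arm over the press, which blocks the top view. I move aside to the robot's left to see clearly.

```bash
python3 inch.py '[[-0.0387,-0.0103,0,0,0,0,0],[-0.0387,-0.0103,0,0,0,0,0],[-0.0387,-0.0103,0,0,0,0,0],[-0.0387,-0.0103,0,0,0,0,0],[-0.0387,-0.0103,0,0,0,0,0],[-0.0387,-0.0103,0,0,0,0,0],[-0.0387,-0.0103,0,0,0,0,0],[-0.0387,-0.0103,0,0,0,0,0],[-0.0387,-0.0103,0,0,0,0,0],[0,0,0,0,0,0,0]]' >/dev/null; python3 w.py
python3 - <<'E'
from ang import *
b=get_image('top');cv2.imwrite('pics/t5.png',b);b0=cv2.imread('pics/top0.png')
f=lambda x:cv2.resize(x[195:275,310:390],(400,400),interpolation=2)
cv2.imwrite('pics/c5.png',cv2.convertScaleAbs(np.hstack([f(b0),f(b)]),alpha=1.3,beta=25))
for f in('top0','t5'):print(f,cen(cv2.imread(f'pics/{f}.png'),'top',(358,243,382,264),45))
E
```

```text
t 18.3 tcp [0.444  0.2455 0.2662] yaw -41.4 hub in tool mm [240.4 189.4 112. ] F [-0.6 -1.  -0.2] q [ 23.7  12.9  97.4   0.   69.7 155.1] zaxis [ 0.     0.001 -1.   ]
top0 (array([366.98816568, 252.84467456]), array([ 6,  6,  9,  8, 41], dtype=int32))
t5 (array([368.03012048, 251.80120482]), array([ 7,  5,  9,  8, 37], dtype=int32))
```

View pics/c5.png

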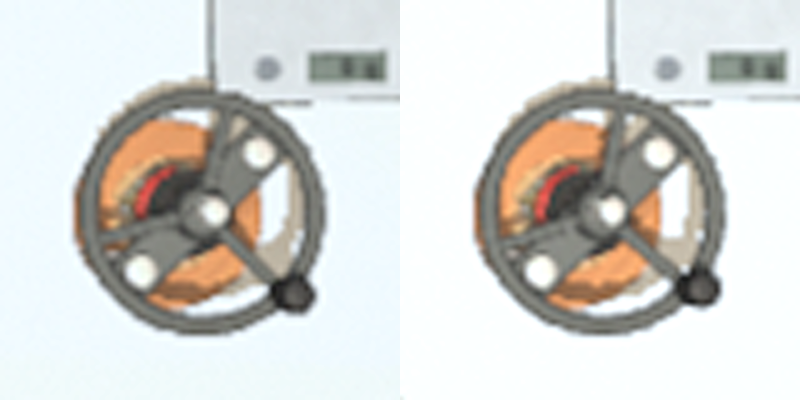

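The handle is now at (368.0,251.8) against its starting place at (367.0,252.8) in the top view. That leaves about 3.7° by top and about 4° by scene. I go back behind the peg for a final nudge of about 3.8°.

```bash
python3 inch.py '[[0.0297,0.0283,0,0,0,0,0],[0.0297,0.0283,0,0,0,0,0],[0.0297,0.0283,0,0,0,0,0],[0.0297,0.0283,0,0,0,0,0],[0.0297,0.0283,0,0,0,0,0],[0.0297,0.0283,0,0,0,0,0],[0.0297,0.0283,0,0,0,0,0],[0.0297,0.0283,0,0,0,0,0],[0.0297,0.0283,0,0,0,0,0],[0,0,0,0,0,3.9,0],[0,0,0,0,0,0,0]]' >/dev/null; python3 w.py
```

```text
t 19.45 tcp [ 0.4765 -0.1263  0.2656] yaw -45.74 hub in tool mm [-35.  -65.5 111.6] F [ 0.1  0.1 -0.5] q [-20.2  11.3  99.4  -0.   69.2 115.5] zaxis [-0. -0. -1.]
```

```bash
python3 inch.py '[[0,0,0.03,0,0,0,0],[0,0,0.03,0,0,0,0],[0,0,0.02,0,0,0,0],[0,0,0.01,0,0,0,0],[0,0,0,0,0,0,0],[-0.004,0,0,0,0,0,0],[-0.004,0,0,0,0,0,0],[-0.003,0,0,0,0,0,0],[-0.003,0,0,0,0,0,0],[-0.002,0,0,0,0,0,0],[0,0,0,0,0,0,0],[0,0,0,0,0,0,0]]' >/dev/null; python3 w.py
python3 - <<'E'
from ang import *
cv2.imwrite('pics/s6.png',get_image('scene'))
for f in('scene0','s6'):print(f,cen(cv2.imread(f'pics/{f}.png'),'scene',SB,50))
E
```

```text
t 20.65 tcp [ 0.4662 -0.1127  0.1757] yaw -45.48 hub in tool mm [-17.8 -63.5  21.7] F [ 0.7 -0.8  0.6] q [-19.2  15.9 107.3   0.   56.7 116.3] zaxis [ 0.  0. -1.]
scene0 (array([374.84512938, 166.32267884]), array([  7,   9,  10,  15, 119], dtype=int32))
s6 (array([375.07764536, 166.02058505]), array([  7,   5,  10,  19, 123], dtype=int32))
```

```bash
python3 inch.py '[[0.004,0,0,0,0,0,0],[0.007,0,0,0,0,0,0],[0.004,0,-0.01,0,0,0,0],[0,0,-0.03,0,0,0,0],[0,0,-0.03,0,0,0,0],[0,0,-0.02,0,0,0,0],[-0.0297,-0.0283,0,0,0,0,0],[-0.0297,-0.0283,0,0,0,0,0],[-0.0297,-0.0283,0,0,0,0,0],[-0.0297,-0.0283,0,0,0,0,0],[-0.0297,-0.0283,0,0,0,0,0],[-0.0297,-0.0283,0,0,0,0,0],[-0.0297,-0.0283,0,0,0,0,0],[-0.0297,-0.0283,0,0,0,0,0],[-0.0297,-0.0283,0,0,0,0,0],[0,0,0,0,0,0,0],[0,0,0,0,0,0,0]]' >/dev/null; python3 w.py
python3 - <<'E'
from ang import *
a=get_image('scene');b=get_image('top');cv2.imwrite('pics/s7.png',a);cv2.imwrite('pics/t7.png',b)
for f in('top0','t7'):print(f,cen(cv2.imread(f'pics/{f}.png'),'top',(358,243,382,264),45))
for f in('scene0','s7'):print(f,cen(cv2.imread(f'pics/{f}.png'),'scene',SB,50))
f=lambda x:cv2.resize(x,(400,400),interpolation=2)
cv2.imwrite('pics/c7.png',cv2.convertScaleAbs(np.hstack([f(a[140:260,300:420]),f(b[195:275,310:390])]),alpha=1.3,beta=25))
E
```

```text
t 22.4 tcp [0.4709 0.2461 0.2659] yaw -45.4 hub in tool mm [234.4 191.7 112. ] F [-0.7  0.1 -0.2] q [ 22.6  15.5  94.   -0.   70.5 158. ] zaxis [-0. -0. -1.]
top0 (array([366.98816568, 252.84467456]), array([ 6,  6,  9,  8, 41], dtype=int32))
t7 (array([366.79022082, 253.02996845]), array([ 6,  7,  8,  8, 37], dtype=int32))
scene0 (array([374.84512938, 166.32267884]), array([  7,   9,  10,  15, 119], dtype=int32))
s7 (array([375.03330658, 166.42295345]), array([  7,   9,  10,  15, 114], dtype=int32))
```

View pics/c7.png

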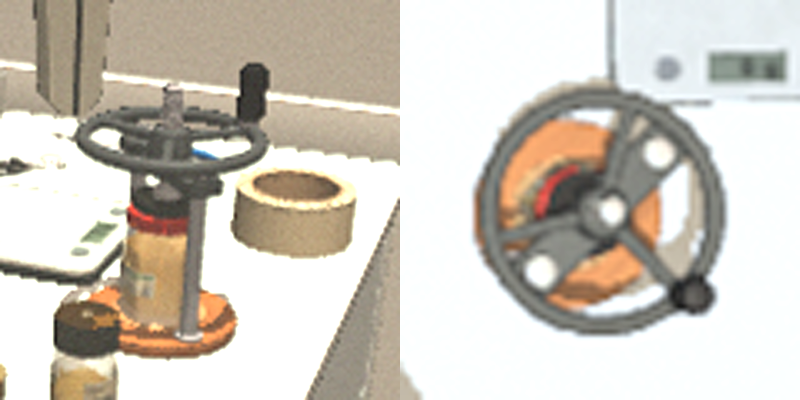

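The handle is back at its starting place: (366.8,253.0) against (367.0,252.8) in the top view, within about 1°. The screw has sunk, the pad is on the lid, and the jar has not moved. The arm is clear, so I hand it in.

```bash
python3 -c "
from cell import robot, get_image, camera_info
print(robot.sign_off())"
```

```text
the job is handed in; nothing more can be done
None
```

I pushed the wheel one full clockwise turn, and the handle is back within about 1° of where it started. The pad is down on the lid, the jar has not moved, and the arm is clear of the press; the job was handed in at about 22.5 s, and no result came back.

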